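# Re-home a cutter between two push-to-open drawers

### The arm

A 7-joint arm with a two-finger parallel gripper is mounted at the origin on a cart in front of the work surface, level with it; the furniture and walls round the work are solid. World frame = base frame: x ahead of the robot, y to its left, z up, the work surface at z = 0. Lengths are in m, angles in rad, forces in N, time in s.
With the tool pointing down it reaches from about 0.35 to 0.9 m from the base axis. Payload 19.9 kg.
Tool frame: the origin (TCP) lies midway between the tips of the shut fingers; the grasp point (between the pads) lies 19 mm behind it; z points along the fingers, y is the line along which they close (so a half turn about z gives the same grasp; the last joint's range is limited). The gripper opens to 85 mm and grips with 20 to 120 N. Pads are 22 mm wide; open, the fingers measure 114 mm over their backs; the gripper's body (76 mm by 85 mm) begins 54 mm behind the grasp point. The pads swing forward as they close: fully open they stand 13 mm farther back than shut.
Start: joints at [1.075, 0.417, -0.01, 1.614, 0.005, 1.111, -0.053], TCP at [0.274, -0.562, 0.231] pointing down, gripper open.
Joint ranges: [-2.81, 2.81], [-0.39, 2.02], [-1.27, 1.25], [0.06, 2.57], [-1.19, 4.33], [0.19, 2], [-2.82, 2.82]. Speed limits (rad/s): [1.89, 1.89, 2.39, 2.39, 3.01, 3.01, 3.01].

### API

Orientations are given as a unit quaternion [x, y, z, w].
In Python, from station import bot gives the robot as it stands.
- The arm moves only by the tool play_rows, never from a script. Its argument "moves" is a list of rows, each an object with "dr": the turn, a rotation vector about the tool's x, y, z in degrees, a list of three; "linear": the shift along the tool's x, y, z in mm, a list of three; "claw": the finger opening in mm, from 0 to 85.4. In form: [{"dr": [rx, ry, rz], "linear": [x, y, z], "claw": claw}, ...]. A call has 1 to 12 rows; each row shifts and turns the commanded pose from where the row before left it, along the tool's axes as they then stand; what a row does not reach is not made up. A row lasts 1/8 s, in which the tool goes at most 62.5 mm and 10.7 degrees, less where a joint would pass 70% of its speed; a pose out of reach is approached as far as the arm can. A call with a gripper value outside its range is refused whole. The fingers move at their own pace and stop on an object; "newtons" is the grip in N (left out, the last holds). Time passes only in rows, so rows that do not move let the fingers close. It gives the time, the measured TCP pose, the force, the opening and the grip force at its end, in the units of the state.
- bot.state(): the state, without advancing time (a new reading comes with each control period).
- bot.read_camera(name): name is "scene" or "side" or "wrist"; returns a dict with "color" (384x512x3 uint8, red, green, blue), "z_map" (384x512 float32, m along the optical axis (not along the pixel's ray), 0 where there is no reading), "mtx" (3x3 intrinsics, pixels), "R" (3x3) and "t" (3): a world point X has camera coordinates R X + t. Camera axes: x right, y down, z forward; pixel columns grow to the right and rows downward; lengths in m; the calibration is good to about 2 mm. A picture is of the moment at which its call begins.
- bot.sign_off(): hands the job in; it is judged then, once.
Trained networks look in a picture, given as the dict that the camera call returned (one of the last four; its "shot" number tells which), for a name from the list of things; names that differ only in an ending like _2 or _b are one class to them, and where a whole thing is asked for, a point or a joint stands for the part that bears it (a point fixed in the world has none). Each returns a list of dicts, best first, with "conf" (0 to 1); they miss things now and then, are a little off and sometimes report something else, mostly with a low value. They report only what shows in the picture. A call takes as long as a camera call.
- bot.silhouettes(picture, thing): "pixels" (384x512 bool, what is visible of it) and "bbox" ([left, top, width, height] in pixels, round what is visible of it).
The state is a dict: "time": time; "q": joint angles; "qd": joint speeds; "effort": joint torques, N m; "tcp_pos": TCP position; "ee_rot": TCP orientation; "force": force on the tool from outside, world axes, zero at the start; "ft_torque": the same for the moment, N m; "opening": finger opening in m; "grip_force": force on a finger pad.
Only numpy, scipy, OpenCV 4.12 (cv2) and the standard library are available. Lean on these libraries where they do the work, as an engineer would, in place of code of your own. Each camera call takes 0.05 s, during which the arm holds its last target. There are 200 camera calls.

### The job

The round biscuit cutter was left by mistake in the narrow chest's open drawer, with the egg cup. Spring the wide chest's drawer open by pushing its front in, put the round cutter upright in it beside the star-shaped one, and then push both drawers shut until they latch. Leave the egg cup and the star cutter in their drawers, standing upright, and do not disturb the things standing round about.

Things in the scene. Friction and masses are not known exactly. Their poses are not given: they have to be found in the camera images.
- wide_drawer (a joint): Drawer of the wide chest (plain wood, no handle, 296 mm wide, 305 deep, 88 high), in m: 0 = latched, front flush; 0.115 = fully out towards the robot; negative = pressed in past flush (hard stop -0.012). Starts latched. Push-push latch: pressing the front 6 mm or more past flush (8 to 11 is sure) and letting go makes a latched drawer spring out and an open one stay latched.
- narrow_drawer (a joint): Drawer of the narrow chest (same make, 212 mm wide). Same values and latch; starts fully out. In both drawers a spring pushes out with about 4.5 N when shut, 2 N when open (pushing takes more when fast), and only the latch holds them shut. What pressed the front must give way by 115 mm for a drawer to come out.
- wide_front (a point): Centre line of the outer face of the wide drawer's front panel, 45 mm above the worktop; moves with the drawer. Panel 268 mm wide, 10 to 88 mm above the worktop, 14 thick, between the chest's side walls; the chest's top board (88 mm high) begins 27 mm behind the flush face, to let it be pressed in. x points into the chest (the way to push; it comes out along -x), y left along the front, z up.
- narrow_front (a point): The same point on the narrow drawer's front (panel 184 mm wide). Same axes. Over the rear of both chests, from x = 0.59 m on (robot base frame), a china hutch overhangs from 0.45 m above the worktop: keep the wrist and forearm in front of it when crossing from side to side.
- wide_floor (a point): Point on the wide drawer's inner floor, 16 mm above the worktop, 64.5 mm behind the outer face of its front; moves with it; axes as wide_front. Inner space: y +-125 mm, x -50 (front) to +60 (back wall), all clear of the chest's top when the drawer is out. Above this floor: side and back walls 36 mm, front and chest's top 72 (a jug and a cup stand on the top over 120 mm back).
- narrow_floor (a point): The same point of the narrow drawer; inner space y +-83 mm, otherwise the same. A cup stands on this chest's top, over 120 mm back.
- round_cutter_mid (a point): Centre, half-way up (23 mm), of the round tin biscuit cutter: fluted ring, 61 mm diameter, 24 high, with a strap handle arched over it to 46 mm. The strap is 12 mm wide along the cutter's x; its level top runs 36 mm along y, 17 to 23 mm above this point; legs at y = +-22 mm. Grasp the strap across x. About 60 g. Starts upright in the narrow drawer, at any yaw.
- star_cutter_mid (a point): Centre, half-way up (23 mm), of the star-shaped tin cutter, 69 x 66 x 46 mm with the same kind of strap handle. It stands upright in the wide drawer, anywhere along it within 70 mm of the middle; leave it there.
- egg_cup_mid (a point): Centre, half-way up (25 mm), of the blue-and-white egg cup, 47 mm diameter, 50 high. It stands in the narrow drawer beside the round cutter, on either side of it; leave it there.
- pepper_mill_mid (a point): Centre, half-way up (60 mm), of the wooden pepper mill, 58 mm diameter, 120 high; bystander on the worktop between the two chests' drawers.
- mug_mid (a point): Middle, half-way up (50 mm), of the footed blue-and-white mug, 84 x 114 x 100 mm; bystander on the worktop far left.
- teacup_mid (a point): Middle, half-way up (30 mm), of the blue-and-white teacup, 86 x 112 x 60 mm; bystander on the worktop far right.

How it is judged:
On the way, in this order (a step that is already met when the one before it is completed fails the run):
1. the wide drawer has sprung open (value of joint wide_drawer above 0.1 m), for 0.2 s.
2. the round cutter stands upright on the floor of the wide drawer, let go, with that drawer still open (value of joint wide_drawer above 0.08 m and z of round_cutter_mid in the frame of wide_floor between 0.018 and 0.029 m and y of round_cutter_mid in the frame of wide_floor between -0.125 and 0.125 m and x of round_cutter_mid in the frame of wide_floor between -0.05 and 0.06 m and angle between round_cutter_mid's own z axis and vertical below 0.15 rad and contact force between the fingers and round_cutter below 0.1 N), for 0.2 s.
3. both drawers are latched flush (value of joint wide_drawer between -0.003 and 0.004 m and value of joint narrow_drawer between -0.003 and 0.004 m), for 0.2 s.
At the end, for the whole second after the job is handed in: Both drawers are latched, each front within 4 mm of flush; the round cutter and the star cutter both stand upright (within 0.15 rad) on the floor of the wide drawer and the egg cup stands upright on the floor of the narrow drawer, all at rest (all of step 3 and z of round_cutter_mid in the frame of wide_floor between 0.018 and 0.029 m and y of round_cutter_mid in the frame of wide_floor between -0.125 and 0.125 m and x of round_cutter_mid in the frame of wide_floor between -0.05 and 0.06 m and angle between each of round_cutter_mid, star_cutter_mid, egg_cup_mid's own z axis and vertical below 0.15 rad and z of star_cutter_mid in the frame of wide_floor between 0.018 and 0.029 m and horizontal distance between star_cutter_mid and wide_floor below 0.14 m and z of egg_cup_mid in the frame of narrow_floor between 0.019 and 0.031 m and horizontal distance between egg_cup_mid and narrow_floor below 0.1 m and linear speed of round_cutter below 0.03 m/s); the robot touches nothing.
It fails at once if the pepper mill is moved more than 20 mm (distance of pepper_mill_mid from where it was at the start of the episode above 0.02 m).
It fails at once if the mug is moved more than 20 mm (distance of mug_mid from where it was at the start of the episode above 0.02 m).
It fails at once if the teacup is moved more than 20 mm (distance of teacup_mid from where it was at the start of the episode above 0.02 m).
It fails at once if the egg cup is tipped over (angle between egg_cup_mid's own z axis and vertical above 0.6 rad).
It fails at once if the star cutter is tipped over (angle between star_cutter_mid's own z axis and vertical above 0.6 rad).
It also fails if it takes over 67 s, if anything falls off the work surface, if the arm or the gripper's body presses on something with over 40 N, if the wrist force passes 120 N, or if a joint passes its speed limit or range.

## Working session

There is one attempt and no reset: what is moved stays moved. The work goes in short steps, Python scripts to look and compute and a tool call to move; the robot and the scene stay as the last step left them, time stands still between calls to the robot, and variables do not carry over. Pictures are saved under pics/ and viewed, at most 10 in all, crops included, and the job is handed in when it is done.

Besides the shell and the picture viewer there is one more tool, called after "Request:" in YAML: its name, and indented under it one key for each argument. play_rows: Moves the arm, as the interface text tells. Its arguments: {"type":"object","properties":{"moves":{"type":"array","items":{"type":"object","properties":{"dr":{"type":"array","items":{"type":"number"}},"linear":{"type":"array","items":{"type":"number"}},"claw":{"type":"number"}}}},"newtons":{"type":"number"}},"required":["moves"]}

```bash
mkdir -p pics; cat > h.py <<'E'
import numpy as np, cv2
from station import bot
from scipy.spatial.transform import Rotation as Ro
def pts(p, m=None):
    z=p["z_map"]; v,u=np.nonzero((z>0) if m is None else (m&(z>0)))
    d=z[v,u]; K=p["mtx"]
    c=np.stack([(u-K[0,2])/K[0,0]*d,(v-K[1,2])/K[1,1]*d,d],1)
    return (c-p["t"])@p["R"], u, v
def save(p,n): cv2.imwrite(f"pics/{n}.png",p["color"][:,:,::-1])
E
cat > a.py <<'E'
from h import *
s=bot.state(); print(s["time"],s["tcp_pos"],s["ee_rot"],s["force"])
ims=[]
for cam in ["scene","side","wrist"]:
    p=bot.read_camera(cam); ims.append(p["color"])
    print(cam,"campos",np.round(-p["R"].T@p["t"],3))
    for n in ["round_cutter_mid","egg_cup_mid","pepper_mill_mid","mug_mid","teacup_mid","wide_front","narrow_front","star_cutter_mid"]:
        for r in bot.silhouettes(p,n)[:2]:
            P,_,_=pts(p,r["pixels"])
            if len(P)>5: print(n,round(r["conf"],2),r["bbox"],len(P),*[np.round(np.percentile(P,q,axis=0),3) for q in (3,50,97)])
big=np.vstack([ims[0],ims[1]]); cv2.imwrite("pics/a.png",cv2.resize(np.hstack([ims[0],ims[1]]),(800,300),interpolation=cv2.INTER_AREA)[:,:,::-1])
cv2.imwrite("pics/s.png",ims[0][:,:,::-1])
E
python3 a.py
```

```text
0.0 [ 0.27381421 -0.56143657  0.2306504 ] [ 9.74367769e-01  2.24960170e-01 -1.76619440e-04 -5.83717588e-04] [ 0.18054466 -0.16616255 -0.26801604]
scene campos [-0.363  1.304  0.927]
round_cutter_mid 0.58 [221.8, 211.9, 12.8, 7.0] 90 [0.449 0.175 0.021] [0.477 0.208 0.042] [0.514 0.25  0.075]
egg_cup_mid 0.54 [203.7, 218.0, 18.1, 11.4] 122 [0.446 0.269 0.038] [0.484 0.287 0.061] [0.502 0.322 0.078]
egg_cup_mid 0.36 [269.9, 143.3, 33.8, 36.4] 546 [ 0.488 -0.364  0.02 ] [ 0.493 -0.238  0.062] [ 0.503 -0.117  0.091]
pepper_mill_mid 0.76 [263.1, 172.5, 14.0, 34.6] 402 [ 0.41  -0.055  0.005] [0.427 0.013 0.055] [0.46  0.027 0.112]
mug_mid 0.66 [144.7, 244.9, 37.5, 41.7] 1102 [0.407 0.491 0.006] [0.442 0.54  0.072] [0.493 0.572 0.102]
teacup_mid 0.63 [314.1, 131.8, 18.1, 21.6] 291 [ 0.454 -0.583  0.003] [ 0.499 -0.522  0.042] [ 0.543 -0.494  0.062]
wide_front 0.92 [269.2, 144.8, 38.7, 35.6] 600 [ 0.488 -0.365  0.016] [ 0.493 -0.238  0.059] [ 0.565 -0.117  0.092]
narrow_front 0.91 [187.9, 205.6, 66.8, 43.6] 1737 [0.394 0.17  0.011] [0.424 0.284 0.045] [0.542 0.358 0.09 ]
side campos [-0.193 
[... 453 characters left out ...]
ug_mid 0.31 [198.4, 238.5, 19.1, 22.5] 186 [0.451 0.274 0.02 ] [0.479 0.293 0.054] [0.496 0.318 0.067]
teacup_mid 0.59 [314.1, 133.8, 25.9, 19.6] 324 [ 0.446 -0.583  0.002] [ 0.5   -0.528  0.04 ] [ 0.542 -0.495  0.06 ]
teacup_mid 0.39 [183.5, 221.7, 68.8, 50.3] 1840 [0.392 0.17  0.013] [0.428 0.273 0.041] [0.54  0.356 0.089]
wide_front 0.93 [274.8, 148.7, 37.0, 46.0] 645 [ 0.486 -0.366  0.015] [ 0.49  -0.232  0.058] [ 0.556 -0.113  0.09 ]
narrow_front 0.79 [184.2, 221.3, 68.2, 55.0] 1892 [0.392 0.17  0.013] [0.428 0.272 0.041] [0.54  0.356 0.089]
star_cutter_mid 0.17 [198.8, 239.3, 15.7, 20.0] 153 [0.451 0.275 0.022] [0.479 0.296 0.053] [0.494 0.318 0.067]
wrist campos [ 0.351 -0.527  0.374]
```

```bash
cat > b.py <<'E'
from h import *
for cam in ["scene","side"]:
    p=bot.read_camera(cam)
    P,u,v=pts(p)
    for nm,lo,hi in [("wide",[.44,-.4,.02],[.53,-.08,.08]),("narrow",[.36,.15,.02],[.45,.4,.08])]:
        Q=P[np.all((P>lo)&(P<hi),1)]
        # RANSAC line x=a+b*y
        best=None;rng=np.random.default_rng(0)
        for _ in range(500):
            i,j=rng.choice(len(Q),2,False)
            if abs(Q[i,1]-Q[j,1])<.05: continue
            b=(Q[i,0]-Q[j,0])/(Q[i,1]-Q[j,1]);a=Q[i,0]-b*Q[i,1]
            k=abs(Q[:,0]-a-b*Q[:,1])<.004
            if best is None or k.sum()>best.sum(): best=k
        b,a=np.polyfit(Q[best,1],Q[best,0],1); y=Q[best,1]
        print(cam,nm,"slope deg",np.degrees(np.arctan(b)),"y",np.percentile(y,[0,1,99,100]).round(3),"x mid",a+b*(np.percentile(y,1)+np.percentile(y,99))/2,best.sum())
    h,w=(130,220)
    c=p["color"][120:300,130:350]; cv2.imwrite(f"pics/{cam}.png",cv2.resize(c,(733,600),interpolation=cv2.INTER_CUBIC)[:,:,::-1])
E
python3 b.py
```

```text
scene wide slope deg -0.6119164667755081 y [-0.388 -0.382 -0.094 -0.086] x mid 0.49252683993861274 381
scene narrow slope deg 10.363405716915466 y [0.179 0.182 0.361 0.362] x mid 0.40900536548387334 614
side wide slope deg -0.4172283361605347 y [-0.384 -0.382 -0.093 -0.091] x mid 0.4896026383056289 437
side narrow slope deg 10.571100920505998 y [0.179 0.182 0.36  0.362] x mid 0.4062488510137869 602
```

View pics/side.png

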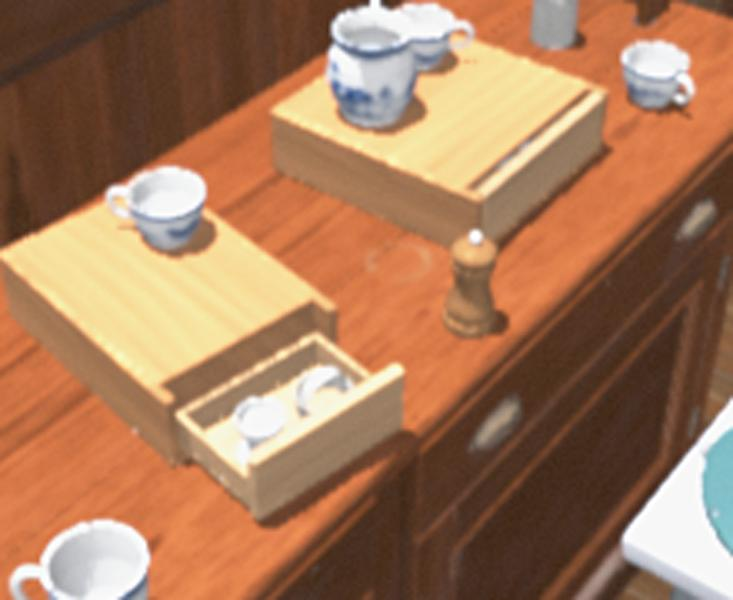

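Request:
play_rows:
  moves:
    - {"dr": [0,0,9],"linear": [0,0,0],"claw": 0}
    - {"dr": [0,0,9],"linear": [0,0,0],"claw": 0}
    - {"dr": [0,0,8],"linear": [0,0,0],"claw": 0}
    - {"dr": [0,0,0],"linear": [19,-36,20],"claw": 0}
    - {"dr": [0,0,0],"linear": [19,-36,20],"claw": 0}
    - {"dr": [0,0,0],"linear": [19,-36,20],"claw": 0}
    - {"dr": [0,0,0],"linear": [19,-36,20],"claw": 0}
    - {"dr": [0,0,0],"linear": [19,-36,20],"claw": 0}
    - {"dr": [0,0,0],"linear": [19,-36,20],"claw": 0}
    - {"dr": [0,0,0],"linear": [19,-36,20],"claw": 0}
    - {"dr": [0,0,0],"linear": [19,-36,20],"claw": 0}
    - {"dr": [0,0,0],"linear": [19,-36,20],"claw": 0}

```text
time: 2.95
tcp_pos: [0.4456, -0.2366, 0.0508]
ee_rot: [1.0, -0.0, 0.0, 0.0]
force: [1.1, -0.8, -0.8]
opening: 0.0004
grip_force: 0.0
```

Request:
play_rows:
  moves:
    - {"linear": [16,0,0]}
    - {"linear": [10,0,0]}
    - {"linear": [4,0,0]}
    - {"linear": [3,0,0]}
    - {"linear": [2,0,0]}

```text
$.moves[0]: bad value
```

Request:
play_rows:
  moves:
    - {"dr": [0,0,0],"linear": [16,0,0],"claw": 0}
    - {"dr": [0,0,0],"linear": [10,0,0],"claw": 0}
    - {"dr": [0,0,0],"linear": [4,0,0],"claw": 0}
    - {"dr": [0,0,0],"linear": [3,0,0],"claw": 0}
    - {"dr": [0,0,0],"linear": [2,0,0],"claw": 0}

```text
time: 3.58
tcp_pos: [0.4798, -0.2382, 0.0514]
ee_rot: [1.0, -0.0, 0.0, 0.0]
force: [-0.3, 0.6, 0.3]
opening: -0.0
grip_force: 0.0
```

Request:
play_rows:
  moves:
    - {"dr": [0,0,0],"linear": [2,0,0],"claw": 0}
    - {"dr": [0,0,0],"linear": [0,0,0],"claw": 0}

```text
time: 3.82
tcp_pos: [0.4816, -0.2381, 0.0513]
ee_rot: [1.0, -0.0, -0.0, 0.0]
force: [-3.7, -2.0, 1.3]
opening: 0.0005
grip_force: 2.0
```

Request:
play_rows:
  moves:
    - {"dr": [0,0,0],"linear": [2,0,0],"claw": 0}
    - {"dr": [0,0,0],"linear": [0,0,0],"claw": 0}

```text
time: 4.08
tcp_pos: [0.4837, -0.238, 0.0513]
ee_rot: [1.0, -0.0, -0.0, 0.0]
force: [-4.0, -2.8, 3.2]
opening: -0.0001
grip_force: 2.0
```

Request:
play_rows:
  moves:
    - {"dr": [0,0,0],"linear": [2,0,0],"claw": 0}
    - {"dr": [0,0,0],"linear": [0,0,0],"claw": 0}

```text
time: 4.32
tcp_pos: [0.4858, -0.2379, 0.0512]
ee_rot: [1.0, -0.0, -0.0, 0.0]
force: [-2.8, -2.8, 1.1]
opening: -0.0
grip_force: 1.6
```

Request:
play_rows:
  moves:
    - {"dr": [0,0,0],"linear": [2,0,0],"claw": 0}
    - {"dr": [0,0,0],"linear": [2,0,0],"claw": 0}
    - {"dr": [0,0,0],"linear": [0,0,0],"claw": 0}

```text
time: 4.7
tcp_pos: [0.4898, -0.2379, 0.0512]
ee_rot: [1.0, -0.0, -0.0, 0.0]
force: [-3.8, -2.9, 1.6]
opening: -0.0
grip_force: 1.9
```

Request:
play_rows:
  moves:
    - {"dr": [0,0,0],"linear": [-20,0,0],"claw": 0}
    - {"dr": [0,0,0],"linear": [-35,0,0],"claw": 0}
    - {"dr": [0,0,0],"linear": [-40,0,0],"claw": 0}
    - {"dr": [0,0,0],"linear": [-35,0,0],"claw": 0}
    - {"dr": [0,0,0],"linear": [-15,0,0],"claw": 0}
    - {"dr": [0,0,0],"linear": [0,0,0],"claw": 0}

```text
time: 5.45
tcp_pos: [0.3452, -0.2378, 0.0515]
ee_rot: [1.0, -0.0, 0.0, 0.0]
force: [0.3, -0.1, -0.3]
opening: 0.0001
grip_force: 0.0
```

Request:
play_rows:
  moves:
    - {"dr": [0,0,0],"linear": [0,0,-40],"claw": 60}
    - {"dr": [0,0,0],"linear": [0,0,-45],"claw": 60}
    - {"dr": [0,0,0],"linear": [0,0,-45],"claw": 60}
    - {"dr": [0,0,0],"linear": [0,0,-45],"claw": 60}
    - {"dr": [0,0,0],"linear": [0,0,-20],"claw": 60}

```text
time: 6.08
tcp_pos: [0.3471, -0.2379, 0.2492]
ee_rot: [1.0, 0.001, 0.002, 0.001]
force: [0.1, -0.4, 0.9]
opening: 0.0601
grip_force: 0.0
```

```bash
cat > c.py <<'E'
from h import *
import sys
s=bot.state(); print(s["time"],s["tcp_pos"])
for cam in sys.argv[2:]:
    p=bot.read_camera(cam)
    print(cam,"campos",np.round(-p["R"].T@p["t"],3),"fwd",p["R"][2].round(2))
    for n in ["round_cutter_mid","egg_cup_mid","star_cutter_mid","wide_front","narrow_front"]:
        for r in bot.silhouettes(p,n)[:2]:
            P,_,_=pts(p,r["pixels"])
            if len(P)>5: print(n,round(r["conf"],2),r["bbox"],len(P),*[np.round(np.percentile(P,q,axis=0),3) for q in (3,50,97)])
    save(p,sys.argv[1]+cam); np.savez(f"{sys.argv[1]}{cam}.npz",**{k:p[k] for k in ("color","z_map","mtx","R","t")})
E
python3 c.py w1 wrist side
```

```text
6.075 [ 0.34708324 -0.23793372  0.24916124]
wrist campos [ 0.432 -0.24   0.392] fwd [-0.33 -0.   -0.95]
star_cutter_mid 0.8 [266.9, 59.4, 58.1, 62.3] 1169 [ 0.41  -0.315  0.015] [ 0.439 -0.286  0.041] [ 0.472 -0.255  0.063]
wide_front 0.73 [134.6, 19.1, 254.2, 134.0] 31062 [ 0.381 -0.368  0.014] [ 0.446 -0.239  0.016] [ 0.504 -0.118  0.088]
side campos [-0.193  0.995  1.021] fwd [ 0.45 -0.64 -0.62]
round_cutter_mid 0.57 [216.2, 231.9, 17.6, 14.0] 117 [0.457 0.183 0.018] [0.469 0.213 0.039] [0.492 0.239 0.064]
egg_cup_mid 0.62 [198.8, 235.6, 15.5, 23.3] 191 [0.449 0.265 0.017] [0.479 0.292 0.053] [0.504 0.318 0.068]
star_cutter_mid 0.55 [272.3, 158.8, 61.8, 46.9] 1556 [ 0.373 -0.37   0.013] [ 0.437 -0.221  0.036] [ 0.502 -0.109  0.089]
star_cutter_mid 0.48 [303.4, 161.6, 13.2, 20.8] 127 [ 0.42  -0.31   0.015] [ 0.444 -0.277  0.033] [ 0.467 -0.25   0.062]
wide_front 0.69 [275.2, 155.2, 60.1, 51.9] 1462 [ 0.373 -0.368  0.013] [ 0.437 -0.214  0.035] [ 0.501 -0.109  0.089]
narrow_front 0.75 [183.3, 220.4, 71.8, 51.0] 1856 [0.392 0.171 0.013] [0.427 0.274 0.041] [0.539 0.357 0.089]
```

View pics/w1wrist.png

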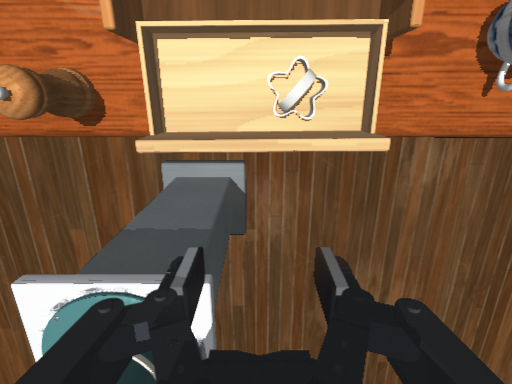

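Request:
play_rows:
  moves:
    - {"dr": [0,0,0],"linear": [10,-40,0],"claw": 60}
    - {"dr": [0,0,0],"linear": [12,-45,0],"claw": 60}
    - {"dr": [0,0,0],"linear": [12,-45,0],"claw": 60}
    - {"dr": [0,0,0],"linear": [12,-45,0],"claw": 60}
    - {"dr": [0,0,0],"linear": [8,-45,0],"claw": 60}
    - {"dr": [0,0,0],"linear": [0,-45,0],"claw": 60}
    - {"dr": [0,0,0],"linear": [0,-45,0],"claw": 60}
    - {"dr": [0,0,0],"linear": [-8,-45,0],"claw": 60}
    - {"dr": [0,0,0],"linear": [-8,-45,0],"claw": 60}
    - {"dr": [0,0,0],"linear": [-8,-50,0],"claw": 60}
    - {"dr": [0,0,0],"linear": [0,0,0],"claw": 60}

```text
time: 8.05
tcp_pos: [0.374, 0.2153, 0.2463]
ee_rot: [1.0, 0.002, -0.0, -0.001]
force: [1.6, -1.0, 0.8]
opening: 0.06
grip_force: 0.0
```

```bash
python3 c.py n1 wrist
```

```text
8.05 [0.37403494 0.21534037 0.24634271]
wrist campos [0.459 0.213 0.389] fwd [-0.33  0.   -0.94]
round_cutter_mid 0.73 [237.8, 59.6, 50.3, 55.9] 1082 [0.439 0.184 0.016] [0.467 0.21  0.043] [0.494 0.238 0.063]
round_cutter_mid 0.46 [116.7, 0.0, 197.2, 163.7] 19233 [0.406 0.171 0.014] [0.476 0.259 0.017] [0.541 0.344 0.088]
egg_cup_mid 0.59 [159.2, 53.2, 48.7, 49.9] 1941 [0.455 0.273 0.02 ] [0.476 0.296 0.05 ] [0.496 0.315 0.066]
egg_cup_mid 0.41 [118.3, 3.0, 192.3, 162.7] 19102 [0.406 0.171 0.015] [0.477 0.258 0.017] [0.541 0.344 0.088]
narrow_front 0.92 [121.1, 0.0, 189.1, 165.7] 19173 [0.406 0.171 0.015] [0.477 0.258 0.017] [0.54  0.344 0.088]
```

View pics/n1wrist.png

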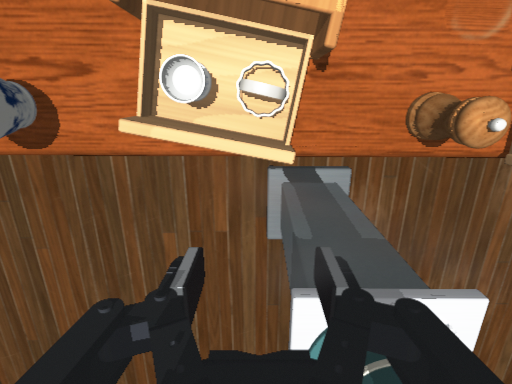

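```bash
cat > d.py <<'E'
from h import *
import sys
p=dict(np.load(sys.argv[1])); c=np.array([float(sys.argv[2]),float(sys.argv[3])])
P,u,v=pts(p)
near=np.hypot(*(P[:,:2]-c).T)<.042
for lo,hi in [(.03,.045),(.055,.075)]:
    Q=P[near&(P[:,2]>lo)&(P[:,2]<hi)][:,:2]
    (m,s,a)=cv2.minAreaRect(Q.astype(np.float32)*1000)
    w,V=np.linalg.eigh(np.cov(Q.T)); d=V[:,1]*np.sign(V[1,1])
    print(len(Q),"mean",Q.mean(0).round(4),"rect",np.round(m,1),np.round(s,1),"long axis deg from world y (+ = toward +x)",np.degrees(np.arctan2(d[0],d[1])).round(1), np.sqrt(w)*1000)
print("z",P[near&(P[:,2]>.055)&(P[:,2]<.08),2].mean())
E
python3 d.py n1wrist.npz .467 .211; python3 d.py w1wrist.npz .44 -.286
```

```text
490 mean [0.4673 0.2063] rect [465.4 207.1] [67.  59.8] long axis deg from world y (+ = toward +x) 12.6 [18.81935708 22.10781387]
432 mean [0.4663 0.2108] rect [466.3 210.8] [39.4 11.9] long axis deg from world y (+ = toward +x) 12.4 [ 3.46174672 11.08804013]
z 0.06033814279289388
445 mean [ 0.4395 -0.2845] rect [ 441.9 -282.7] [68.5 64.9] long axis deg from world y (+ = toward +x) -35.3 [20.63358246 21.17486203]
421 mean [ 0.4389 -0.2819] rect [ 439. -282.] [12.  39.4] long axis deg from world y (+ = toward +x) -48.1 [ 3.45946039 11.06401989]
z 0.0602892223917643
```

```bash
python3 -c "
from h import *
s=bot.state();print(s['q'].round(3) if hasattr(s['q'],'round') else s['q'])"
```

```text
[ 0.     0.074 -0.606  2.034  0.049  1.048 -2.201]
```

Request:
play_rows:
  moves:
    - {"dr": [0,0,-9.7],"linear": [0,0,0],"claw": 45}
    - {"dr": [0,0,-9.7],"linear": [0,0,0],"claw": 45}
    - {"dr": [0,0,-9.7],"linear": [0,0,0],"claw": 45}
    - {"dr": [0,0,-9.7],"linear": [0,0,0],"claw": 45}
    - {"dr": [0,0,-9.7],"linear": [0,0,0],"claw": 45}
    - {"dr": [0,0,-9.7],"linear": [0,0,0],"claw": 45}
    - {"dr": [0,0,-9.7],"linear": [0,0,0],"claw": 45}
    - {"dr": [0,0,-9.7],"linear": [0,0,0],"claw": 45}
    - {"dr": [0,0,0],"linear": [0,0,0],"claw": 45}

```text
time: 9.48
tcp_pos: [0.3752, 0.2117, 0.2463]
ee_rot: [0.78, 0.626, -0.0, 0.0]
force: [0.3, -0.2, -0.1]
opening: 0.0451
grip_force: 0.0
```

Request:
play_rows:
  moves:
    - {"dr": [0,0,0],"linear": [6,30,0],"claw": 40}
    - {"dr": [0,0,0],"linear": [6,30,0],"claw": 40}
    - {"dr": [0,0,0],"linear": [6.7,29.2,20],"claw": 40}
    - {"dr": [0,0,0],"linear": [0,0,40],"claw": 40}
    - {"dr": [0,0,0],"linear": [0,0,45],"claw": 40}
    - {"dr": [0,0,0],"linear": [0,0,41],"claw": 40}
    - {"dr": [0,0,0],"linear": [0,0,0],"claw": 40}
    - {"dr": [0,0,0],"linear": [0,0,0],"claw": 40}

```text
time: 10.48
tcp_pos: [0.4668, 0.2117, 0.1017]
ee_rot: [0.78, 0.626, 0.001, 0.0]
force: [-0.7, -0.7, -0.2]
opening: 0.0399
grip_force: 0.0
```

```bash
python3 c.py n2 side wrist|grep -v front; python3 -c "
from h import *
s=bot.state();print(s['q'],s['ee_rot'])"
```

```text
10.475 [0.46677296 0.21170939 0.10172538]
side campos [-0.193  0.995  1.021] fwd [ 0.45 -0.64 -0.62]
round_cutter_mid 0.71 [198.0, 235.9, 19.4, 25.9] 195 [0.451 0.262 0.015] [0.48  0.291 0.054] [0.528 0.317 0.067]
egg_cup_mid 0.53 [197.9, 234.9, 16.9, 29.4] 217 [0.432 0.246 0.015] [0.48  0.293 0.053] [0.524 0.338 0.087]
egg_cup_mid 0.47 [256.9, 190.7, 21.9, 32.9] 416 [ 0.408 -0.018  0.   ] [0.425 0.012 0.052] [0.458 0.025 0.11 ]
star_cutter_mid 0.44 [302.4, 162.3, 12.9, 18.7] 118 [ 0.42  -0.31   0.016] [ 0.447 -0.279  0.033] [ 0.468 -0.249  0.063]
wrist campos [0.485 0.292 0.244] fwd [-0.07 -0.32 -0.94]
round_cutter_mid 0.92 [217.1, 166.1, 80.1, 85.1] 2972 [0.439 0.183 0.017] [0.468 0.212 0.04 ] [0.493 0.238 0.062]
egg_cup_mid 0.61 [204.5, 51.4, 74.8, 84.0] 5335 [0.454 0.274 0.044] [0.474 0.295 0.051] [0.495 0.315 0.066]
egg_cup_mid 0.39 [217.7, 166.6, 81.8, 85.1] 3082 [0.438 0.183 0.016] [0.468 0.212 0.04 ] [0.493 0.238 0.062]
[-0.01599079  0.45148507 -0.57053115  1.98705832  0.33596622  0.79590389
 -0.9956845 ] [ 7.79332914e-01  6.26610091e-01 -2.72153927e-05 -4.61176886e-05]
```

View pics/n2wrist.png

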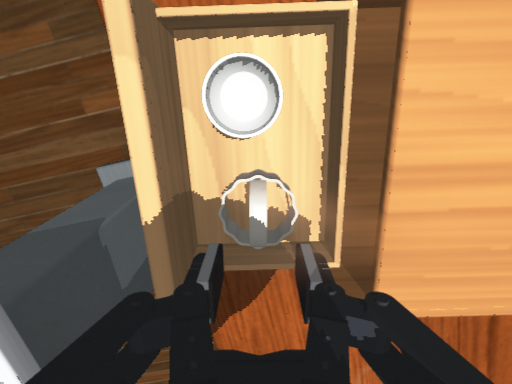

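Request:
play_rows:
  moves:
    - {"dr": [0,0,0],"linear": [-1,0,25],"claw": 34}
    - {"dr": [0,0,0],"linear": [0,0,20],"claw": 34}
    - {"dr": [0,0,0],"linear": [0,0,11],"claw": 34}
    - {"dr": [0,0,0],"linear": [0,0,0],"claw": 34}
    - {"dr": [0,0,0],"linear": [0,0,0],"claw": 0}
    - {"dr": [0,0,0],"linear": [0,0,0],"claw": 0}
    - {"dr": [0,0,0],"linear": [0,0,0],"claw": 0}
    - {"dr": [0,0,0],"linear": [0,0,0],"claw": 0}
  newtons: 25

```text
time: 12.08
tcp_pos: [0.4659, 0.2106, 0.0446]
ee_rot: [0.779, 0.627, 0.0, -0.0]
force: [-2.6, 1.2, 6.0]
opening: 0.0107
grip_force: 24.6
```

Request:
play_rows:
  moves:
    - {"dr": [0,0,0],"linear": [0,0,-10],"claw": 0}
    - {"dr": [0,0,0],"linear": [0,0,-20],"claw": 0}
    - {"dr": [0,0,0],"linear": [0,0,-35],"claw": 0}
    - {"dr": [0,0,0],"linear": [0,0,-40],"claw": 0}
    - {"dr": [0,0,0],"linear": [0,0,-40],"claw": 0}
    - {"dr": [0,0,0],"linear": [0,0,-40],"claw": 0}
    - {"dr": [0,0,0],"linear": [0,0,-15],"claw": 0}
    - {"dr": [0,0,0],"linear": [0,0,0],"claw": 0}

```text
time: 13.08
tcp_pos: [0.4661, 0.2103, 0.2449]
ee_rot: [0.779, 0.627, 0.001, 0.0]
force: [0.5, 0.3, -1.3]
opening: 0.0108
grip_force: 24.5
```

```bash
python3 c.py n3 wrist|grep -v front
```

```text
13.075 [0.46612862 0.21033813 0.24488761]
wrist campos [0.484 0.291 0.387] fwd [-0.07 -0.32 -0.94]
round_cutter_mid 0.62 [207.8, 187.9, 103.0, 107.8] 4049 [0.439 0.194 0.219] [0.469 0.223 0.241] [0.493 0.238 0.263]
egg_cup_mid 0.75 [226.9, 70.6, 43.9, 47.8] 1684 [0.454 0.273 0.044] [0.474 0.295 0.05 ] [0.495 0.314 0.066]
```

View pics/n3wrist.png

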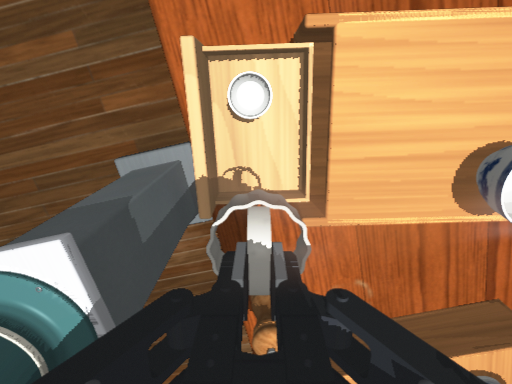

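Request:
play_rows:
  moves:
    - {"dr": [0,0,0],"linear": [-25,4,0],"claw": 0}
    - {"dr": [0,0,0],"linear": [-40,6,0],"claw": 0}
    - {"dr": [0,0,0],"linear": [-40,6,0],"claw": 0}
    - {"dr": [0,0,0],"linear": [-40,6,0],"claw": 0}
    - {"dr": [0,0,0],"linear": [-40,6,0],"claw": 0}
    - {"dr": [0,0,0],"linear": [-40,6,0],"claw": 0}
    - {"dr": [0,0,0],"linear": [-40,6,0],"claw": 0}
    - {"dr": [0,0,0],"linear": [-40,6,0],"claw": 0}
    - {"dr": [0,0,0],"linear": [-40,6,0],"claw": 0}
    - {"dr": [0,0,0],"linear": [-25,4,0],"claw": 0}
    - {"dr": [0,0,0],"linear": [-15,2,0],"claw": 0}
    - {"dr": [0,0,0],"linear": [0,0,0],"claw": 0}

```text
time: 14.88
tcp_pos: [0.4397, -0.1783, 0.2439]
ee_rot: [0.78, 0.626, -0.0, -0.0]
force: [-0.7, 0.7, -0.9]
opening: 0.0111
grip_force: 24.5
```

```bash
python3 c.py w2 side wrist; python3 -c "
from h import *
p=dict(np.load('w2side.npz'));P,u,v=pts(p);Q=P[(P[:,0]>.34)&(P[:,0]<.45)&(P[:,1]>-.4)&(P[:,1]<-.2)&(P[:,2]>.02)&(P[:,2]<.08)]
print(np.percentile(Q[:,0],[2,10,30,50]))
print(bot.state()['q'])"
```

```text
14.875 [ 0.43973886 -0.17825515  0.24392958]
side campos [-0.193  0.995  1.021] fwd [ 0.45 -0.64 -0.62]
round_cutter_mid 0.72 [291.0, 132.9, 17.3, 16.3] 189 [ 0.411 -0.436  0.055] [ 0.439 -0.165  0.228] [ 0.595 -0.146  0.259]
egg_cup_mid 0.48 [196.2, 235.6, 23.1, 23.3] 221 [0.444 0.239 0.014] [0.481 0.291 0.052] [0.526 0.32  0.075]
star_cutter_mid 0.66 [185.1, 219.9, 65.3, 54.8] 2054 [0.392 0.169 0.012] [0.453 0.264 0.038] [0.54  0.355 0.089]
wide_front 0.87 [273.6, 153.8, 59.3, 55.3] 1620 [ 0.373 -0.369  0.012] [ 0.437 -0.226  0.035] [ 0.502 -0.109  0.089]
narrow_front 0.9 [182.9, 221.2, 69.7, 51.8] 1919 [0.393 0.169 0.013] [0.453 0.264 0.04 ] [0.539 0.355 0.089]
wrist campos [ 0.458 -0.097  0.387] fwd [-0.07 -0.32 -0.94]
round_cutter_mid 0.75 [206.4, 188.0, 105.4, 106.6] 3910 [ 0.412 -0.194  0.218] [ 0.442 -0.165  0.24 ] [ 0.467 -0.149  0.262]
star_cutter_mid 0.88 [267.5, 213.7, 29.7, 37.5] 298 [ 0.442 -0.296  0.016] [ 0.459 -0.275  0.029] [ 0.47  -0.25   0.041]
wide_front 0.55 [181.9, 102.5, 153.4, 227.1] 14329 [ 0.381 -0.368  0.015] [ 0.447 -0.185  0.016] [ 0.503 -0.115  0.088]
[0.37315493 0.37415569 0.37530376 0.37653775]
[ 0.65190431  0.14856069 -0.36333623  1.95001463  0.06057136  1.05338362
  0.04595985]
```

Request:
play_rows:
  moves:
    - {"dr": [0,0,0],"linear": [0,0,25],"claw": 0}
    - {"dr": [0,0,0],"linear": [0,0,40],"claw": 0}
    - {"dr": [0,0,0],"linear": [0,0,40],"claw": 0}
    - {"dr": [0,0,0],"linear": [0,0,40],"claw": 0}
    - {"dr": [0,0,0],"linear": [0,0,25],"claw": 0}
    - {"dr": [0,0,0],"linear": [0,0,15],"claw": 0}
    - {"dr": [0,0,0],"linear": [0,0,8],"claw": 0}
    - {"dr": [0,0,0],"linear": [0,0,3],"claw": 0}
    - {"dr": [0,0,0],"linear": [0,0,0],"claw": 0}

```text
time: 16.6
tcp_pos: [0.4402, -0.1782, 0.0487]
ee_rot: [0.779, 0.627, 0.0, 0.0]
force: [-0.2, 0.9, -0.6]
opening: 0.0109
grip_force: 24.5
```

Request:
play_rows:
  moves:
    - {"dr": [0,0,0],"linear": [0,0,2],"claw": 0}
    - {"dr": [0,0,0],"linear": [0,0,1],"claw": 0}
    - {"dr": [0,0,0],"linear": [0,0,0],"claw": 0}

```text
time: 16.98
tcp_pos: [0.4399, -0.1781, 0.0453]
ee_rot: [0.779, 0.627, -0.0, 0.0]
force: [-0.7, -0.3, -1.0]
opening: 0.0109
grip_force: 24.5
```

Request:
play_rows:
  moves:
    - {"dr": [0,0,0],"linear": [0,0,1],"claw": 0}
    - {"dr": [0,0,0],"linear": [0,0,0],"claw": 0}

```text
time: 17.23
tcp_pos: [0.4401, -0.178, 0.0446]
ee_rot: [0.779, 0.627, 0.0, 0.0]
force: [-2.9, 2.5, 7.3]
opening: 0.0108
grip_force: 25.1
```

Request:
play_rows:
  moves:
    - {"dr": [0,0,0],"linear": [0,0,0],"claw": 16}
    - {"dr": [0,0,0],"linear": [0,0,0],"claw": 22}
    - {"dr": [0,0,0],"linear": [0,0,0],"claw": 34}
    - {"dr": [0,0,0],"linear": [0,0,0],"claw": 34}
    - {"dr": [0,0,0],"linear": [0,0,-10],"claw": 34}
    - {"dr": [0,0,0],"linear": [0,0,-30],"claw": 34}
    - {"dr": [0,0,0],"linear": [0,0,-40],"claw": 34}
    - {"dr": [0,0,0],"linear": [0,0,-40],"claw": 34}
    - {"dr": [0,0,0],"linear": [0,0,-40],"claw": 34}
    - {"dr": [0,0,0],"linear": [0,0,0],"claw": 34}

```text
time: 18.48
tcp_pos: [0.4411, -0.1785, 0.2075]
ee_rot: [0.779, 0.627, 0.001, 0.002]
force: [-0.8, -0.4, -0.2]
opening: 0.0338
grip_force: 0.0
```

```bash
python3 c.py w3 wrist; python3 d.py w3wrist.npz .44 -.178
```

```text
18.475 [ 0.44110426 -0.1784882   0.20746967]
wrist campos [ 0.459 -0.097  0.35 ] fwd [-0.07 -0.32 -0.94]
round_cutter_mid 0.67 [229.2, 146.6, 55.0, 53.2] 1271 [ 0.412 -0.206  0.016] [ 0.44  -0.178  0.04 ] [ 0.466 -0.15   0.063]
star_cutter_mid 0.95 [244.6, 226.2, 50.6, 53.9] 1183 [ 0.409 -0.315  0.016] [ 0.43  -0.275  0.038] [ 0.459 -0.251  0.062]
star_cutter_mid 0.22 [178.1, 2.7, 67.9, 34.2] 1809 [ 0.413 -0.031  0.007] [ 0.436 -0.025  0.041] [ 0.46  -0.013  0.103]
wide_front 0.75 [170.1, 100.7, 169.2, 253.5] 20803 [ 0.381 -0.368  0.015] [ 0.425 -0.209  0.017] [ 0.502 -0.115  0.088]
479 mean [ 0.4384 -0.1804] rect [ 439.2 -178.2] [58.8 58.5] long axis deg from world y (+ = toward +x) 13.2 [19.19887009 20.22667666]
406 mean [ 0.4396 -0.1761] rect [ 439.  -177.9] [38.5 11.4] long axis deg from world y (+ = toward +x) 11.1 [ 3.45368767 10.84883289]
z 0.06028105943080122
```

View pics/w3wrist.png

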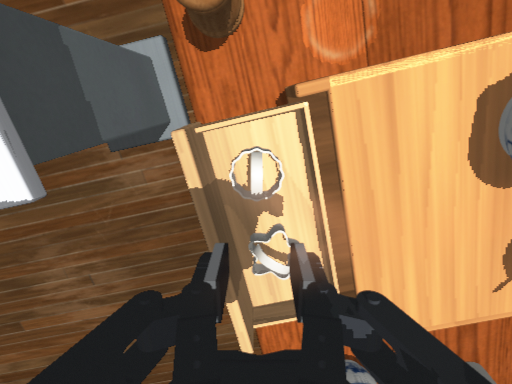

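Request:
play_rows:
  moves:
    - {"dr": [0,0,9.6],"linear": [0,0,0],"claw": 0}
    - {"dr": [0,0,9.6],"linear": [0,0,0],"claw": 0}
    - {"dr": [0,0,9.6],"linear": [0,0,0],"claw": 0}
    - {"dr": [0,0,9.6],"linear": [0,0,0],"claw": 0}
    - {"dr": [0,0,9.6],"linear": [0,0,0],"claw": 0}
    - {"dr": [0,0,9.6],"linear": [0,0,0],"claw": 0}
    - {"dr": [0,0,9.6],"linear": [0,0,0],"claw": 0}
    - {"dr": [0,0,9.8],"linear": [0,0,0],"claw": 0}
    - {"dr": [0,0,0],"linear": [-35,20,0],"claw": 0}
    - {"dr": [0,0,0],"linear": [-35,20,0],"claw": 0}
    - {"dr": [0,0,0],"linear": [-31,20,0],"claw": 0}
    - {"dr": [0,0,0],"linear": [0,0,0],"claw": 0}

```text
time: 20.27
tcp_pos: [0.3376, -0.2402, 0.2038]
ee_rot: [1.0, 0.004, -0.001, -0.0]
force: [0.5, 0.3, -0.4]
opening: 0.0
grip_force: 0.0
```

Request:
play_rows:
  moves:
    - {"dr": [0,0,0],"linear": [0,0,35],"claw": 0}
    - {"dr": [0,0,0],"linear": [0,0,40],"claw": 0}
    - {"dr": [0,0,0],"linear": [0,0,40],"claw": 0}
    - {"dr": [0,0,0],"linear": [0,0,35],"claw": 0}
    - {"dr": [0,0,0],"linear": [0,0,5],"claw": 0}
    - {"dr": [0,0,0],"linear": [0,0,0],"claw": 0}

```text
time: 21.02
tcp_pos: [0.3399, -0.239, 0.0497]
ee_rot: [1.0, 0.006, -0.0, -0.0]
force: [-0.3, -0.0, 0.3]
opening: 0.0001
grip_force: 0.0
```

Request:
play_rows:
  moves:
    - {"dr": [0,0,0],"linear": [12,0,0],"claw": 0}
    - {"dr": [0,0,0],"linear": [8,0,0],"claw": 0}
    - {"dr": [0,0,0],"linear": [6,0,0],"claw": 0}
    - {"dr": [0,0,0],"linear": [6,0,0],"claw": 0}
    - {"dr": [0,0,0],"linear": [8,0,0],"claw": 0}
    - {"dr": [0,0,0],"linear": [10,0,0],"claw": 0}
    - {"dr": [0,0,0],"linear": [10,0,0],"claw": 0}
    - {"dr": [0,0,0],"linear": [10,0,0],"claw": 0}
    - {"dr": [0,0,0],"linear": [10,0,0],"claw": 0}
    - {"dr": [0,0,0],"linear": [10,0,0],"claw": 0}
    - {"dr": [0,0,0],"linear": [10,0,0],"claw": 0}
    - {"dr": [0,0,0],"linear": [10,0,0],"claw": 0}

```text
time: 22.52
tcp_pos: [0.45, -0.2381, 0.0493]
ee_rot: [1.0, 0.005, -0.0, 0.0]
force: [-6.6, -2.2, 5.1]
opening: 0.0002
grip_force: 3.0
```

Request:
play_rows:
  moves:
    - {"dr": [0,0,0],"linear": [10,0,0],"claw": 0}
    - {"dr": [0,0,0],"linear": [9,0,0],"claw": 0}
    - {"dr": [0,0,0],"linear": [7,0,0],"claw": 0}
    - {"dr": [0,0,0],"linear": [5,0,0],"claw": 0}
    - {"dr": [0,0,0],"linear": [3,0,0],"claw": 0}
    - {"dr": [0,0,0],"linear": [2,0,0],"claw": 0}
    - {"dr": [0,0,0],"linear": [0,0,0],"claw": 0}

```text
time: 23.4
tcp_pos: [0.4861, -0.2377, 0.0493]
ee_rot: [1.0, 0.005, 0.0, 0.0]
force: [-1.0, -2.1, 1.1]
opening: 0.0003
grip_force: 0.9
```

Request:
play_rows:
  moves:
    - {"dr": [0,0,0],"linear": [2,0,0],"claw": 0}
    - {"dr": [0,0,0],"linear": [2,0,0],"claw": 0}
    - {"dr": [0,0,0],"linear": [0,0,0],"claw": 0}

```text
time: 23.78
tcp_pos: [0.4896, -0.2376, 0.0492]
ee_rot: [1.0, 0.005, -0.0, 0.0]
force: [-3.6, -1.8, 2.2]
opening: -0.0002
grip_force: 2.1
```

Request:
play_rows:
  moves:
    - {"dr": [0,0,0],"linear": [-6,0,0],"claw": 0}
    - {"dr": [0,0,0],"linear": [-10,0,0],"claw": 0}
    - {"dr": [0,0,0],"linear": [-25,0,0],"claw": 0}
    - {"dr": [0,0,0],"linear": [-30,0,-20],"claw": 0}
    - {"dr": [0,0,0],"linear": [0,0,-40],"claw": 0}
    - {"dr": [0,0,0],"linear": [0,0,-45],"claw": 0}
    - {"dr": [0,0,0],"linear": [0,0,-45],"claw": 0}
    - {"dr": [0,0,0],"linear": [0,0,-30],"claw": 0}

```text
time: 24.78
tcp_pos: [0.4184, -0.2382, 0.2313]
ee_rot: [1.0, 0.005, 0.001, 0.0]
force: [-0.4, 0.7, 0.0]
opening: -0.0001
grip_force: 0.0
```

```bash
sed 's/y -//' b.py | grep -v imwrite > b2.py; python3 b2.py; python3 -c "
from h import *;s=bot.state();print(s['time'],s['tcp_pos'])"
```

```text
scene wide slope deg -0.6785859852563693 y [-0.391 -0.383 -0.099 -0.086] x mid 0.4928133748821502 387
scene narrow slope deg 10.499011849443207 y [0.179 0.182 0.362 0.363] x mid 0.40903264091988 627
side wide slope deg -0.45018544087808426 y [-0.388 -0.383 -0.095 -0.088] x mid 0.48955991606092614 432
side narrow slope deg 10.627349474030996 y [0.18  0.184 0.359 0.361] x mid 0.4061665015773177 603
24.875 [ 0.41937408 -0.2386738   0.23220742]
```

Request:
play_rows:
  moves:
    - {"dr": [0,0,0],"linear": [0,-35,0],"claw": 0}
    - {"dr": [0,0,0],"linear": [0,-46,0],"claw": 0}
    - {"dr": [0,0,0],"linear": [-5,-46,0],"claw": 0}
    - {"dr": [0,0,0],"linear": [-5,-46,0],"claw": 0}
    - {"dr": [0,0,0],"linear": [-5,-46,0],"claw": 0}
    - {"dr": [0,0,0],"linear": [-5,-46,0],"claw": 0}
    - {"dr": [0,0,0],"linear": [-5,-46,0],"claw": 0}
    - {"dr": [0,0,0],"linear": [-5,-46,0],"claw": 0}
    - {"dr": [0,0,0],"linear": [-8,-46,0],"claw": 0}
    - {"dr": [0,0,0],"linear": [-8,-46,0],"claw": 0}
    - {"dr": [0,0,0],"linear": [-8,-46,0],"claw": 0}
    - {"dr": [0,0,0],"linear": [-8,-24,0],"claw": 0}

```text
time: 26.38
tcp_pos: [0.3498, 0.2818, 0.2286]
ee_rot: [1.0, 0.006, -0.0, -0.0]
force: [0.7, -1.5, 1.2]
opening: -0.0002
grip_force: 0.0
```

Request:
play_rows:
  moves:
    - {"dr": [0,0,5.5],"linear": [0,0,0],"claw": 0}
    - {"dr": [0,0,5.5],"linear": [0,0,0],"claw": 0}
    - {"dr": [0,0,0],"linear": [0,0,0],"claw": 0}
    - {"dr": [0,0,0],"linear": [0,0,0],"claw": 0}

```text
time: 26.88
tcp_pos: [0.3509, 0.2798, 0.229]
ee_rot: [0.996, -0.09, -0.0, 0.0]
force: [-0.2, 0.4, -0.3]
opening: 0.0003
grip_force: 0.0
```

Request:
play_rows:
  moves:
    - {"dr": [0,0,0],"linear": [0,0,30],"claw": 0}
    - {"dr": [0,0,0],"linear": [0,0,40],"claw": 0}
    - {"dr": [0,0,0],"linear": [0,0,40],"claw": 0}
    - {"dr": [0,0,0],"linear": [0,0,40],"claw": 0}
    - {"dr": [0,0,0],"linear": [0,0,29],"claw": 0}
    - {"dr": [0,0,0],"linear": [20,0,0],"claw": 0}
    - {"dr": [0,0,0],"linear": [12,0,0],"claw": 0}
    - {"dr": [0,0,0],"linear": [6,0,0],"claw": 0}
    - {"dr": [0,0,0],"linear": [6,0,0],"claw": 0}
    - {"dr": [0,0,0],"linear": [6,0,0],"claw": 0}
    - {"dr": [0,0,0],"linear": [8,0,0],"claw": 0}
    - {"dr": [0,0,0],"linear": [10,0,0],"claw": 0}

```text
time: 28.38
tcp_pos: [0.4182, 0.2677, 0.0503]
ee_rot: [0.996, -0.09, -0.0, 0.0]
force: [-4.7, 0.5, 3.7]
opening: 0.0002
grip_force: 2.2
```

Request:
play_rows:
  moves:
    - {"dr": [0,0,0],"linear": [10,0,0],"claw": 0}
    - {"dr": [0,0,0],"linear": [10,0,0],"claw": 0}
    - {"dr": [0,0,0],"linear": [10,0,0],"claw": 0}
    - {"dr": [0,0,0],"linear": [10,0,0],"claw": 0}
    - {"dr": [0,0,0],"linear": [10,0,0],"claw": 0}
    - {"dr": [0,0,0],"linear": [10,0,0],"claw": 0}
    - {"dr": [0,0,0],"linear": [10,0,0],"claw": 0}
    - {"dr": [0,0,0],"linear": [8,0,0],"claw": 0}
    - {"dr": [0,0,0],"linear": [6,0,0],"claw": 0}
    - {"dr": [0,0,0],"linear": [4,0,0],"claw": 0}
    - {"dr": [0,0,0],"linear": [4,0,0],"claw": 0}
    - {"dr": [0,0,0],"linear": [0,0,0],"claw": 0}

```text
time: 29.88
tcp_pos: [0.5088, 0.2509, 0.0502]
ee_rot: [0.996, -0.091, -0.0, 0.0]
force: [-3.3, -0.1, 2.3]
opening: 0.0001
grip_force: 1.8
```

Request:
play_rows:
  moves:
    - {"dr": [0,0,0],"linear": [4,0,0],"claw": 0}
    - {"dr": [0,0,0],"linear": [3,0,0],"claw": 0}
    - {"dr": [0,0,0],"linear": [2,0,0],"claw": 0}
    - {"dr": [0,0,0],"linear": [0,0,0],"claw": 0}

```text
time: 30.38
tcp_pos: [0.5173, 0.2494, 0.0502]
ee_rot: [0.996, -0.091, -0.0, 0.0]
force: [-4.7, -0.7, 1.6]
opening: -0.0002
grip_force: 1.9
```

```bash
python3 b2.py; sed -n 1,20p b2.py >/dev/null
```

```text
scene wide slope deg -0.6627587966790346 y [-0.39  -0.387 -0.1   -0.088] x mid 0.49285824264358447 391Traceback (most recent call last):
  File "b2.py", line 10, in <module>
    i,j=rng.choice(len(Q),2,False)
        ~~~~~~~~~~^^^^^^^^^^^^^^^^
  File "numpy/random/_generator.pyx", line 864, in numpy.random._generator.Generator.choice
ValueError: a must be a positive integer unless no samples are taken
```

Request:
play_rows:
  moves:
    - {"dr": [0,0,0],"linear": [1,0,0],"claw": 0}
    - {"dr": [0,0,0],"linear": [0,0,0],"claw": 0}
    - {"dr": [0,0,0],"linear": [-6,0,0],"claw": 0}
    - {"dr": [0,0,0],"linear": [-10,0,0],"claw": 0}
    - {"dr": [0,0,0],"linear": [-20,0,0],"claw": 0}
    - {"dr": [0,0,0],"linear": [-30,0,0],"claw": 0}
    - {"dr": [0,0,0],"linear": [-30,0,-20],"claw": 0}
    - {"dr": [0,0,0],"linear": [-30,0,-40],"claw": 0}
    - {"dr": [0,0,0],"linear": [0,0,-40],"claw": 0}
    - {"dr": [0,0,0],"linear": [0,0,-40],"claw": 0}
    - {"dr": [0,0,0],"linear": [0,0,-40],"claw": 0}
    - {"dr": [0,0,0],"linear": [0,0,0],"claw": 0}

```text
time: 31.92
tcp_pos: [0.3951, 0.273, 0.233]
ee_rot: [0.996, -0.091, 0.003, -0.001]
force: [0.2, 0.2, -0.4]
opening: -0.0003
grip_force: 0.0
```

```bash
sed 's/\[.36,.15,.02\],\[.45,/[.36,.15,.02],[.57,/' b.py > b3.py; python3 b3.py; python3 c.py end wrist scene | grep -v mid; python3 -c "
from h import *;s=bot.state();print(s['time'],s['tcp_pos'],s['force'])"
```

```text
scene wide slope deg -0.8082550101381741 y [-0.392 -0.388 -0.1   -0.091] x mid 0.4930273249249019 380
scene narrow slope deg 10.790569584902723 y [0.15  0.153 0.354 0.357] x mid 0.521989714228453 648
side wide slope deg -0.46637276150256324 y [-0.387 -0.381 -0.093 -0.092] x mid 0.4896082386239602 432
side narrow slope deg 10.862726174754664 y [0.15  0.152 0.352 0.353] x mid 0.5191969846249247 660
32.025 [0.39417275 0.27203551 0.23015905]
wrist campos [0.478 0.254 0.373] fwd [-0.32  0.06 -0.94]
narrow_front 0.66 [155.1, 12.1, 207.2, 47.7] 8537 [0.507 0.16  0.015] [0.532 0.243 0.069] [0.569 0.327 0.089]
scene campos [-0.363  1.304  0.927] fwd [ 0.48 -0.73 -0.49]
wide_front 0.57 [271.2, 144.2, 36.0, 34.6] 569 [ 0.488 -0.361  0.017] [ 0.493 -0.236  0.06 ] [ 0.505 -0.116  0.092]
narrow_front 0.62 [189.9, 199.6, 41.4, 36.2] 962 [0.505 0.162 0.015] [0.523 0.255 0.057] [0.544 0.337 0.091]
32.625 [0.39433578 0.27205337 0.23020724] [-0.40113429  0.52774335  0.44966507]
```

View pics/side.png

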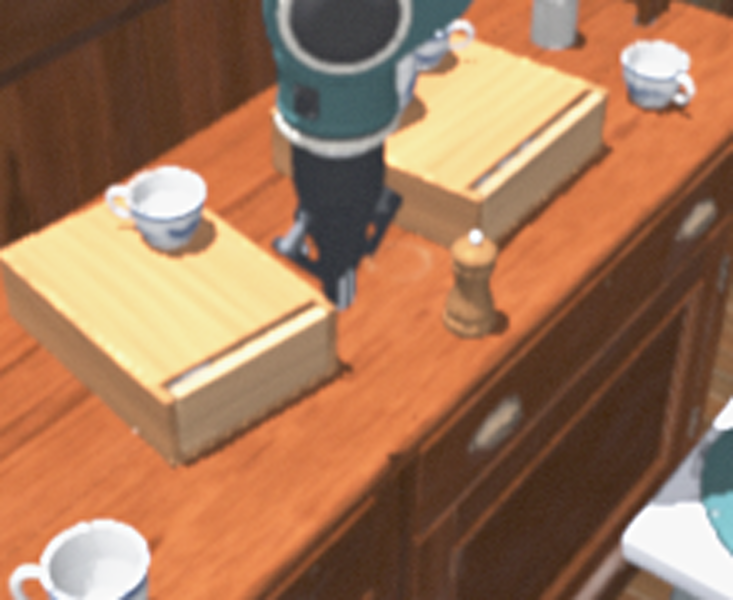

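Both fronts are flush (narrow front edge from (175,395) to (335,320), wide from (480,195) to (605,95)). The gripper is in free air, and the mill, mug and teacup are where they started.

```bash
python3 -c "
from station import bot
print(bot.sign_off())"
```

```text
the job is handed in; nothing more can be done
None
```

The job is handed in at about 33 s of the 67 s: the round cutter was seen standing upright beside the star cutter in the wide drawer, and both drawer fronts measured flush after pushing. I could not see inside the shut drawers, and the hand-in gave no verdict.

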